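# Set the stop gauge of the sharpening bench

## Robot

A 7-joint arm with a two-finger parallel gripper is mounted at the origin on a cart in front of the work surface, level with it; the furniture and walls round the work are solid. World frame = base frame: x ahead of the robot, y to its left, z up, the work surface at z = 0. Lengths are in m, angles in rad, forces in N, time in s.
With the tool pointing down it reaches from about 0.35 to 0.9 m from the base axis. Payload 19.9 kg.
Tool frame: the origin (TCP) lies at the very end of the fingers, on their centre line; the grasp point (between the pads) lies 19 mm behind it; z points along the fingers, y is the direction in which the jaws open and shut (so a half turn about z gives the same grasp; the last joint's range is limited). The gripper opens to 85 mm and grips with 20 to 120 N. Pads are 22 mm wide; open, the fingers measure 114 mm over their backs; the gripper's body (76 mm by 85 mm) begins 54 mm behind the grasp point. The pads swing forward as they close: fully open they stand 13 mm farther back than shut.
Start: joints at [1.244, 0.417, -0.01, 1.614, 0.005, 1.111, -0.053], TCP at [0.176, -0.6, 0.231] pointing down, gripper open.
Joint ranges: [-2.81, 2.81], [-0.39, 2.02], [-1.27, 1.25], [0.06, 2.57], [-1.19, 4.33], [0.19, 2], [-2.82, 2.82]. Speed limits (rad/s): [1.89, 1.89, 2.39, 2.39, 3.01, 3.01, 3.01].

## Interface

Orientations are given as a unit quaternion [x, y, z, w].
In Python, from rig import bot, camera, job gives the robot as it stands.
- The arm moves only by the tool jog_arm, never from a script. Its argument "series" is a list of rows, each a list of 3 entries, a list of its own where there are three numbers: the opening, from -1 (shut) to 1 (fully open), so that 0 is half open, then the shift along the world's x, y, z in cm, then the turn about the world's z in rad. In form: [[gripper, [dx, dy, dz], spin], ...]. A call has 1 to 12 rows; each row shifts and turns the commanded pose from where the row before left it; what a row does not reach is not made up. A row lasts 1/8 s, in which the tool goes at most 62.5 mm and 10.7 degrees, less where a joint would pass 70% of its speed; a pose out of reach is approached as far as the arm can. A call with a gripper value outside its range is refused whole. The fingers move at their own pace and stop on an object; "force" is the grip in N (left out, the last holds). Time passes only in rows, so rows that do not move let the fingers close. It gives the time, the measured TCP pose, the force and the opening at its end, in the units of the state.
- bot.get_obs(): the state, without advancing time (a new reading comes with each control period).
- camera(name): name is "scene" or "top" or "wrist"; returns a dict with "color" (480x640x3 uint8, blue, green, red), "depth" (480x640 float32, m along the optical axis (not along the pixel's ray), 0 where there is no reading), "mtx" (3x3 intrinsics, pixels), "R" (3x3) and "t" (3): a world point X has camera coordinates R X + t; the wrist camera has in their place "mount" (4x4, takes a point from camera to tool coordinates, whose origin is the TCP and whose axes are the flange's). Camera axes: x right, y down, z forward; pixel columns grow to the right and rows downward; lengths in m; the calibration is good to about 2 mm. A picture is of the moment at which its call begins: read the wrist's pose just before it.
- job.close_job(): hands the job in, once; it reports no verdict.
The state is a dict: "t": time; "q": joint angles; "joint_velocities": joint speeds; "joint_efforts": joint torques, N m; "ee_pos": TCP position; "tcp_rot": TCP orientation; "ft_force": force on the tool from outside, world axes, zero at the start; "wrist_torque": the same for the moment, N m; "width": finger opening in m.
Only numpy, scipy, OpenCV 4.12 (cv2) and the standard library are available. Lean on these libraries where they do the work, as an engineer would, in place of code of your own. Each camera call takes 0.05 s, during which the arm holds its last target.

## Task

Take the dust cap off the setting gauge: turn it anticlockwise until its lugs reach the gaps, lift it straight off, and stand it upright on the bench clear of the gauge. Then turn the knob that was under it, a little at a time, until the sliding pointer's tip stands exactly opposite the tip of the index, and let go. Move the pointer only by the knob, and leave the index and the tools lying round about where they are.

Things in the scene. Friction and masses are not known exactly. Their poses are not given: they have to be found in the camera images.
- gauge: Setting gauge, fixed on the bench: dark wooden base 104 x 250 x 12 mm; origin at the centre of its underside, long along its y. A round steel housing for the knob stands at its y = -75 mm; slide way, pointer and index fill y = -27 to +119 mm, at most 40 mm high. The bench beyond the housing, to 180 mm from the knob axis on the gauge's -y side, is free.
- collar (a point): Centre of the cap's seat on the housing, on the knob axis, 34 mm above the bench; axes as the gauge's. Round it a steel bayonet collar, outer radius 47 mm, inner 32.5 mm, top at z = 46 mm. Its rim overhangs the cap's lugs except at two gaps, 20 mm wide, on the +x and -x side. Anticlockwise past each gap is a solid stop.
- dust_cap: Loose steel cap, 0.15 kg: a cup upside down over the knob, diameter 61 mm, 48 mm high. At its foot two lugs, 13 mm wide, 5 mm high, reach radius 40 mm along its +x and -x. On top a grip bar 14 mm wide (its x), 46 mm long (its y), 38 mm high. Origin: centre of its underside. Starts locked on the seat, yaw 0.55 to 1.05 rad clockwise (from above) of the gauge's.
- cap_grip (a point): Point to grip the cap's bar, on the cap's axis, 74 mm above its underside, 12 mm below the bar's top; axes as the cap's. Turned anticlockwise the cap meets the stops at the gauge's own yaw (within 0.1 rad); there it lifts out, with 2 mm play all round. If it catches, feel a little either way. Lift it 60 mm or more before moving it sideways: the knob stands inside.
- knob_grip (a point): Point on the knob's upright axis, 60.5 mm above the bench, at half its gripping height; turns with the knob. The knob is round, knurled brass, diameter 33 mm, from z = 45 to 74 mm. Fingertips kept above z = 48 mm clear the collar while turning.
- setting_knob (a joint): Turn of the knob in rad, 0 at the start, growing clockwise seen from above, range -1 to 7. Rack and pinion: clockwise moves the pointer towards the gauge's +y (away from the knob), 6 mm per rad without play. Friction, about 0.05 N m, keeps it where it is left.
- pointer_slide: Steel slide block 30 x 28 mm, 39 mm high, that carries the pointer along the gauge's y; origin 25.5 mm to the gauge's +x of the pointer tip, at bench height. Not to be pushed directly.
- pointer_tip (a point): Tip of the dark steel pointer on the slide, 24.5 mm above the bench; it points to the gauge's -x and moves along the gauge's y. Axes as the gauge's.
- index_tip (a point): Tip of the index, a dark steel point that points to the gauge's +x, level with the pointer, 3 mm from it when opposite. It sits on a stiff rider, whose place differs from run to run: 14 to 24 mm towards the gauge's +y of the pointer's start. Axes as the gauge's.
- bench_gouge: Bystander: wood-handled gouge, about 250 mm long, behind the gauge; origin at the centre of its underside.
- square: Bystander: try square, wooden stock and steel blade, 192 x 184 x 21 mm, beyond the gauge's +y end; origin at the centre of its underside.
- offcut: Bystander: small wooden offcut 79 x 53 x 25 mm between the robot and the gauge's +y half; origin at the centre of its underside.
There are look-alikes about, which are no part of the job. Several things have the shape of the dust_cap; the one meant has the colours described above.

How it is judged:
On the way, in this order (a step that is already met when the one before it is completed fails the run):
1. the dust cap has been lifted free of the gauge (z of dust_cap in the frame of gauge above 0.07 m), for 0.1 s.
2. the dust cap stands upright on the bench clear of the gauge (height (world z) of dust_cap below 0.008 m and angle between dust_cap's own z axis and vertical below 0.1 rad and horizontal distance between dust_cap and knob_grip above 0.085 m and contact force between the fingers and dust_cap below 0.1 N), for 0.1 s.
At the end, for the whole second after the job is handed in: The pointer tip is opposite the index tip within 2 mm along the gauge and still; the dust cap stands upright on the bench at rest, its axis more than 85 mm from the knob's (y of pointer_tip in the frame of index_tip between -0.002 and 0.002 m and linear speed of pointer_slide below 0.003 m/s and height (world z) of dust_cap below 0.008 m and angle between dust_cap's own z axis and vertical below 0.1 rad and horizontal distance between dust_cap and knob_grip above 0.085 m and linear speed of dust_cap below 0.01 m/s); the robot touches nothing.
It fails at once if the pointer slide is pushed directly (contact force between pointer_slide and anything else above 2 N).
It fails at once if the index is shifted (distance of index_tip from where it was at the start of the episode above 0.003 m).
It fails at once if a bystander is moved by more than 30 mm (distance of any of bench_gouge, square, offcut from where it was at the start of the episode above 0.03 m).
It also fails if it takes over 72 s, if anything falls off the work surface, if the arm or the gripper's body presses on something with over 40 N, if the wrist force passes 120 N, or if a joint passes its speed limit or range.

## Working session

There is one attempt and no reset: what is moved stays moved. The work goes in short steps, Python scripts to look and compute and a tool call to move; the robot and the scene stay as the last step left them, time stands still between calls to the robot, and variables do not carry over. Pictures are saved under pics/ and viewed, and the job is handed in when it is done.

Besides the shell and the picture viewer there is one more tool, called after "Emit:" as name(argument=value, ...), one argument or row to a line, values as JSON. jog_arm: Moves the arm, as the interface text tells. Its arguments: {"type":"object","properties":{"series":{"type":"array"},"force":{"type":"number"}},"required":["series"]}

```bash
mkdir -p pics; ls
cat > h.py <<'E'
import numpy as np, cv2
from rig import bot, camera, job
def world(c,u,v,d=None):
    if d is None: d=c['depth'][int(round(v)),int(round(u))]
    p=np.linalg.inv(c['mtx'])@np.array([u,v,1.0])*d
    return c['R'].T@(p-c['t'])
def ray_z(c,u,v,z):
    r=c['R'].T@(np.linalg.inv(c['mtx'])@np.array([u,v,1.0])); o=-c['R'].T@c['t']
    return o+r*(z-o[2])/r[2]
def proj(c,X):
    p=c['mtx']@(c['R']@np.asarray(X)+c['t']); return p[:2]/p[2]
E
python3 - <<'E'
from h import *
import pickle
for n in ("scene","top"):
    c=camera(n); pickle.dump(c,open(n+'.pkl','wb')); cv2.imwrite(f'pics/{n}0.png',c['color'])
    print(n,-c['R'].T@c['t'],c['mtx'][0,0])
o=bot.get_obs(); print(o['t'],o['ee_pos'],o['tcp_rot'],o['width'])
E
```

```text
pics
scene [-0.04606382  0.84098109  0.69337346] 491.6758007206173
top [0.2936423  0.03825294 1.46159236] 566.383793132413
0.1 [ 0.17611825 -0.59937071  0.2307422 ] [ 9.89803856e-01  1.42436094e-01 -1.13519356e-04 -5.23110750e-04] 0.08509323203585581
```

View pics/scene0.png

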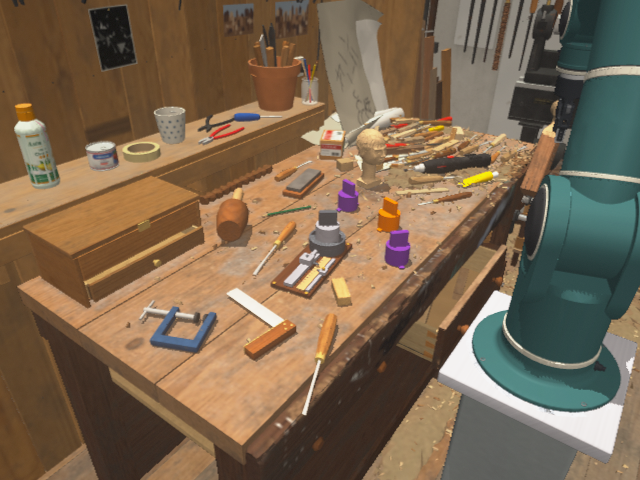

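View pics/top0.png

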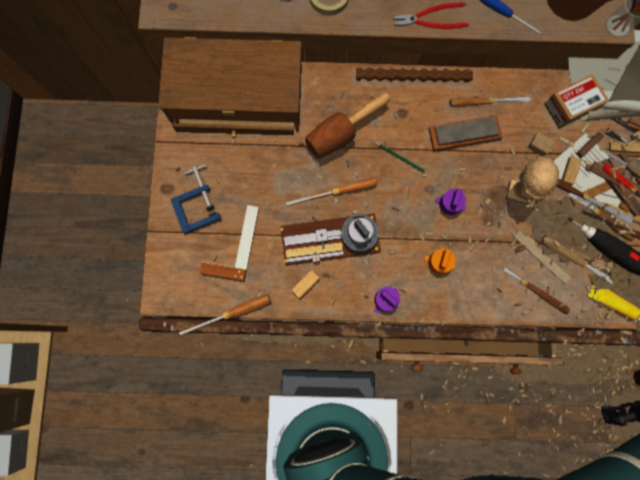

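The steel cap sits on the gauge housing at top-image (360,233). The look-alikes are purple at (453,201) and (388,299) and orange at (442,261). Only the grey one is steel and on the gauge. I'll confirm in an enlarged crop and measure.

Run:
```python
from h import *
import pickle
c=pickle.load(open('top.pkl','rb'))
im=c['color'][195:285,265:395]; cv2.imwrite('pics/crop1.png',cv2.resize(im,None,fx=6,fy=6,interpolation=cv2.INTER_CUBIC))
d=c['depth']
vs,us=np.mgrid[195:285,265:395]
P=np.array([world(c,u,v) for u,v in zip(us.ravel(),vs.ravel())]).reshape(90,130,3)
z=P[...,2]
print('max',z.max())
def st(name,lo,hi):
    m=((z>lo)&(z<hi)).astype(np.uint8)
    n,l,s,ce=cv2.connectedComponentsWithStats(m)
    k=1+np.argmax(s[1:,4]); pts=P[l==k]; uv=np.c_[us[l==k],vs[l==k]]
    r=cv2.minAreaRect(pts[:,:2].astype(np.float32)*1000)
    print(name,len(pts),pts.mean(0),uv.mean(0),r)
st('bar',.105,.14); st('captop',.07,.095); st('collar',.038,.05); st('base',.007,.018)
```

```text
max 1.461592362799378
bar 122 [ 0.55899256 -0.05556739  0.11776465] [361.37704918 226.95081967] ((560.0081787109375, -55.91726303100586), (45.519657135009766, 14.900591850280762), 39.000614166259766)
captop 335 [ 0.5571388  -0.05460673  0.08155371] [359.91343284 230.48059701] ((560.2006225585938, -55.25048065185547), (59.39734649658203, 59.53047561645508), 54.37505340576172)
collar 451 [ 0.55745342 -0.05406262  0.04477408] [358.68736142 233.06208426] ((560.4282836914062, -54.888057708740234), (93.87425231933594, 92.06737518310547), 2.857262372970581)
base 1648 [0.54003456 0.04790522 0.01244053] [318.45509709 240.82949029] ((548.5684204101562, 18.606674194335938), (105.50386810302734, 250.8969268798828), 9.334439277648926)
```

View pics/crop1.png

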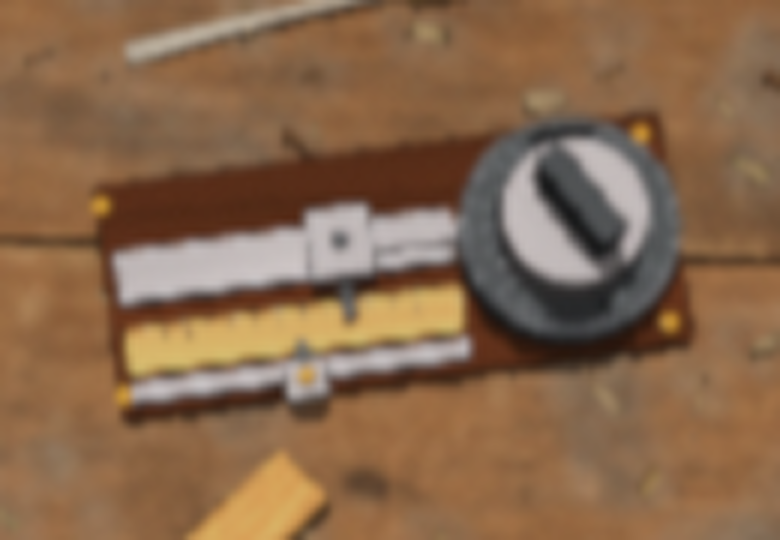

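The crop shows the grey steel cap, with its bar at crop (585,200), on the collar; that one is meant. The measured heights and sizes agree with the description:

- **Bar:** 46x15 mm.
- **Cap:** 59 mm across.
- **Collar:** 94 mm across.
- **Gauge yaw:** about 9.3°.
- **Cap yaw:** about 60° clockwise of the gauge.
- **Pointer and index tips:** crop (348,318) and (302,342).

Next I'll move over the cap.

Emit:
jog_arm(
  series=[
    [1,[3.2,4.5,0],0.03],
    [1,[3.2,4.5,0],0.03],
    [1,[3.2,4.5,0],0.03],
    [1,[3.2,4.5,0],0.03],
    [1,[3.2,4.5,0],0.04],
    [1,[3.2,4.5,0],0.04],
    [1,[3.2,4.5,0],0.04],
    [1,[3.2,4.5,0],0.04],
    [1,[3.2,4.5,0],0.04],
    [1,[3.2,4.5,0],0.04],
    [1,[3.2,4.5,0],0.03],
    [1,[3.2,4.9,0],0.0],
  ],
  force=50,
)

```text
t: 1.6
ee_pos: [0.5609, -0.0544, 0.2311]
tcp_rot: [0.944, 0.331, -0.0, -0.0]
ft_force: [-0.0, -0.4, 0.7]
width: 0.0855
```

```bash
cat >> h.py <<'E'
def st():
    o=bot.get_obs(); x,y,z,w=o['tcp_rot']
    from scipy.spatial.transform import Rotation as R
    M=R.from_quat(o['tcp_rot']).as_matrix()
    print('t',round(o['t'],2),'tcp',np.round(o['ee_pos'],4),'jaw',round(np.degrees(np.arctan2(M[1,1],M[0,1])),2),'tilt',np.round(M[:2,2],3),'w',round(o['width'],4),'F',np.round(o['ft_force'],1),'T',np.round(o['wrist_torque'],2),'q',np.round(o['q'],2))
    return o
E
python3 - <<'E'
from h import *
import pickle
st()
c=pickle.load(open('top.pkl','rb'))
for uv in [(453,201),(388,299),(442,261)]: print(uv,world(c,*uv), ray_z(c,*uv,.07))
y=np.radians(9.2)
for d in (.12,.13,.14): print(d, .5602+d*np.sin(y), -.0554-d*np.cos(y))
E
```

```text
t 1.6 tcp [ 0.5609 -0.0544  0.2311] jaw -51.3 tilt [-0. -0.] w 0.0855 F [-0.  -0.4  0.7] T [-0.05 -0.09 -0.03] q [ 0.39  0.34 -0.43  1.76  0.16  1.08 -0.99]
(453, 201) [ 0.63997223 -0.2879235   0.07813288] [ 0.64200819 -0.28984098  0.07      ]
(388, 299) [ 0.38955632 -0.12484648  0.08602224] [ 0.3906735  -0.12674622  0.07      ]
(442, 261) [ 0.48705846 -0.25850584  0.07776029] [ 0.4881431  -0.26017001  0.07      ]
0.12 0.5793857425230202 -0.17385635180875855
0.13 0.5809845543999386 -0.18372771445948843
0.14 0.5825833662768569 -0.19359907711021832
```

Emit:
jog_arm(
  series=[
    [1,[-0.07,-0.1,-3],0],
    [1,[0,0,-3],0],
    [1,[0,0,-3],0],
    [1,[0,0,-2],0],
    [1,[0,0,-1.5],0],
    [1,[0,0,-1.2],0],
    [1,[0,0,-0.4],0],
  ],
)

```text
t: 2.48
ee_pos: [0.5594, -0.0566, 0.0898]
tcp_rot: [0.943, 0.332, -0.0, -0.0]
ft_force: [0.8, 0.6, -0.4]
width: 0.0852
```

Run:
```python
from h import *
st(); c=camera('scene'); 
u,v=proj(c,[.56,-.055,.1]); print(u,v); u,v=int(u),int(v)
cv2.imwrite('pics/s1.png',cv2.resize(c['color'][v-60:v+50,u-70:u+70],None,fx=5,fy=5,interpolation=cv2.INTER_CUBIC))
```

```text
t 2.48 tcp [ 0.5594 -0.0566  0.0898] jaw -51.28 tilt [-0.001  0.   ] w 0.0852 F [ 0.8  0.6 -0.4] T [-0.03 -0.    0.  ] q [ 0.35  0.51 -0.39  1.87  0.26  0.8  -1.07]
327.2447486740811 217.92150958890593
```

View pics/s1.png

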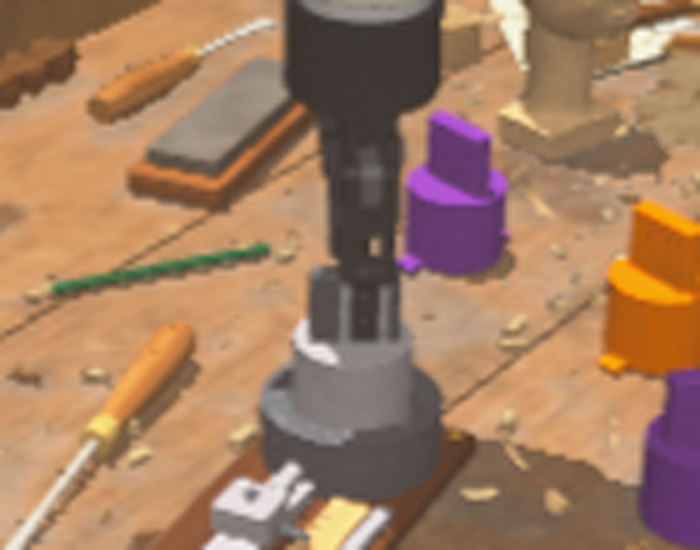

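The open fingers straddle the bar at crop (355,305). Closing now.

Emit:
jog_arm(
  series=[
    [1,[0.08,0.12,0],0],
    [-1,[0,0,0],0],
    [-1,[0,0,0],0],
    [-1,[0,0,0],0],
    [-1,[0,0,0],0],
    [-1,[0,0,0],0],
    [-1,[0,0,0],0],
    [-1,[0,0,0],0],
    [-1,[0,0,0],0],
  ],
  force=50,
)

```text
t: 3.65
ee_pos: [0.5604, -0.0555, 0.0904]
tcp_rot: [0.943, 0.331, 0.0, 0.0]
ft_force: [-1.5, -0.2, 6.0]
width: 0.0131
```

```bash
python3 -c "
from h import *
st()"
```

```text
t 3.65 tcp [ 0.5604 -0.0555  0.0904] jaw -51.28 tilt [ 0. -0.] w 0.0131 F [-1.5 -0.2  6. ] T [-0.05  0.28 -0.03] q [ 0.35  0.51 -0.39  1.87  0.26  0.81 -1.07]
```

Emit:
jog_arm(
  series=[
    [-1,[0,0,0],0.1],
    [-1,[0,0,0],0.1],
    [-1,[0,0,0],0.1],
    [-1,[0,0,0],0.1],
    [-1,[0,0,0],0.1],
    [-1,[0,0,0],0.1],
    [-1,[0,0,0],0.1],
    [-1,[0,0,0],0.1],
    [-1,[0,0,0],0.1],
    [-1,[0,0,0],0.0],
  ],
)

```text
t: 4.9
ee_pos: [0.5605, -0.0554, 0.0904]
tcp_rot: [0.705, 0.709, 0.0, 0.0]
ft_force: [-0.7, -0.2, 5.1]
width: 0.0134
```

```bash
python3 -c "
from h import *
st()"
```

```text
t 4.9 tcp [ 0.5605 -0.0554  0.0904] jaw 0.34 tilt [0. 0.] w 0.0134 F [-0.7 -0.2  5.1] T [0.05 0.08 0.09] q [ 0.51  0.56 -0.6   1.87  0.41  0.84 -0.29]
```

Turning freely, with 9° (0.155 rad) to go by the measured gauge yaw. I'll go on in small steps until the torque rises.

Emit:
jog_arm(
  series=[
    [-1,[0,0,0],0.05],
    [-1,[0,0,0],0.05],
    [-1,[0,0,0],0.03],
    [-1,[0,0,0],0.0],
  ],
)

```text
t: 5.4
ee_pos: [0.5605, -0.0554, 0.0904]
tcp_rot: [0.658, 0.753, 0.0, 0.0]
ft_force: [0.4, 0.2, 5.4]
width: 0.0133
```

```bash
python3 -c "
from h import *
st()"
```

```text
t 5.4 tcp [ 0.5605 -0.0554  0.0904] jaw 7.73 tilt [0. 0.] w 0.0133 F [0.4 0.2 5.4] T [ 0.05 -0.04  0.07] q [ 0.53  0.56 -0.62  1.87  0.43  0.85 -0.18]
```

Emit:
jog_arm(
  series=[
    [-1,[0,0,0],0.03],
    [-1,[0,0,0],0.03],
    [-1,[0,0,0],0.0],
  ],
)

```text
t: 5.78
ee_pos: [0.5604, -0.0554, 0.0904]
tcp_rot: [0.634, 0.773, 0.0, 0.0]
ft_force: [0.1, 1.7, 5.5]
width: 0.0135
```

```bash
python3 -c "
from h import *
st()"
```

```text
t 5.78 tcp [ 0.5604 -0.0554  0.0904] jaw 11.25 tilt [ 0. -0.] w 0.0135 F [0.1 1.7 5.5] T [0.04 0.08 0.06] q [ 0.54  0.57 -0.64  1.87  0.44  0.85 -0.12]
```

Emit:
jog_arm(
  series=[
    [-1,[0,0,0],0.02],
    [-1,[0,0,0],0.02],
    [-1,[0,0,0],0.0],
  ],
)

```text
t: 6.15
ee_pos: [0.5604, -0.0553, 0.0904]
tcp_rot: [0.619, 0.785, 0.0, -0.0]
ft_force: [-0.4, 1.3, 6.2]
width: 0.0133
```

```bash
python3 -c "
from h import *
st()"
```

```text
t 6.15 tcp [ 0.5604 -0.0553  0.0904] jaw 13.52 tilt [0. 0.] w 0.0133 F [-0.4  1.3  6.2] T [ 0.21  0.2  -0.18] q [ 0.55  0.57 -0.65  1.86  0.45  0.86 -0.09]
```

The torque flipped to -0.18 N m, so the stop is met. I'll ease back slightly and lift.

Emit:
jog_arm(
  series=[
    [-1,[0,0,0],-0.04],
    [-1,[0,0,0.3],0],
    [-1,[0,0,0.4],0],
    [-1,[0,0,0.4],0],
  ],
)

```text
t: 6.65
ee_pos: [0.5602, -0.0554, 0.1014]
tcp_rot: [0.635, 0.773, -0.0, -0.0]
ft_force: [0.4, 0.2, -1.7]
width: 0.0136
```

Run:
```python
from h import *
st(); c=camera('scene'); 
u,v=327,217
cv2.imwrite('pics/s2.png',cv2.resize(c['color'][v-60:v+50,u-70:u+70],None,fx=5,fy=5,interpolation=cv2.INTER_CUBIC))
```

```text
t 6.65 tcp [ 0.5602 -0.0554  0.1014] jaw 11.21 tilt [-0.  0.] w 0.0136 F [ 0.4  0.2 -1.7] T [-0.01 -0.02  0.04] q [ 0.55  0.55 -0.65  1.86  0.43  0.87 -0.11]
```

View pics/s2.png

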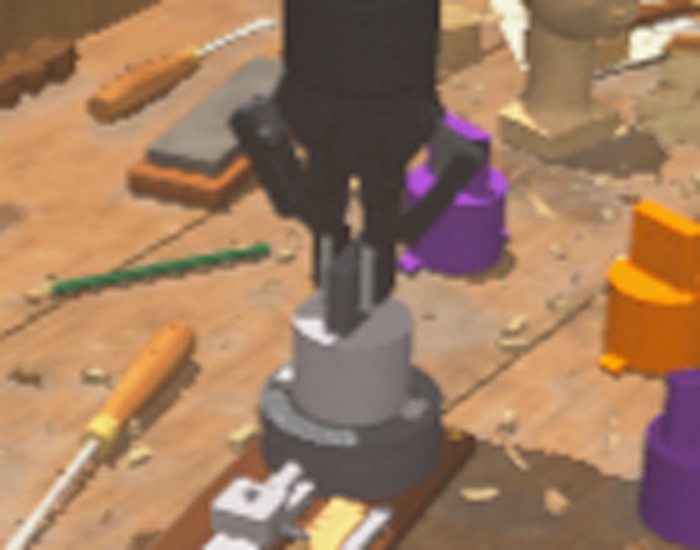

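The lug is in the gap at crop (410,410) and the wrist carries only the cap's weight. Lifting on.

Emit:
jog_arm(
  series=[
    [-1,[0,0,1],0],
    [-1,[0,0,1.5],0],
    [-1,[0,0,2],0],
    [-1,[0,0,2],0],
    [-1,[0,0,1],0],
    [-1,[0,0,0],0],
    [-1,[0.4,-2,0],0],
    [-1,[0.5,-3,0],0],
    [-1,[0.5,-3,0],0],
    [-1,[0.4,-3,0],0],
    [-1,[0.3,-1.9,0],0],
    [-1,[0,0,0],0],
  ],
)

```text
t: 8.2
ee_pos: [0.581, -0.1861, 0.1755]
tcp_rot: [0.636, 0.772, -0.0, -0.0]
ft_force: [0.1, -0.9, -1.6]
width: 0.0131
```

Run:
```python
from h import *
st(); c=camera('scene'); 
u,v=350,190
cv2.imwrite('pics/s3.png',cv2.resize(c['color'][v-70:v+70,u-90:u+90],None,fx=4,fy=4,interpolation=cv2.INTER_CUBIC))
```

```text
t 8.2 tcp [ 0.581  -0.1861  0.1755] jaw 11.05 tilt [-0.001  0.   ] w 0.0131 F [ 0.1 -0.9 -1.6] T [0.05 0.03 0.1 ] q [ 0.74  0.53 -0.65  1.69  0.36  1.05  0.17]
```

View pics/s3.png

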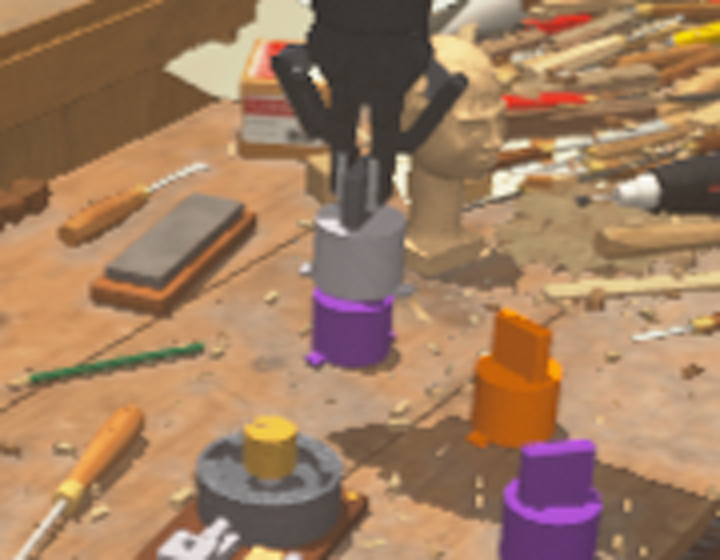

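The cap is held upright, with the brass knob exposed at crop (270,447). Lowering.

Emit:
jog_arm(
  series=[
    [-1,[0,0.1,-2.5],0],
    [-1,[0,0,-3],0],
    [-1,[0,0,-3],0],
    [-1,[0,0,-1.8],0],
    [-1,[0,0,-1],0],
    [-1,[0,0,-0.4],0],
    [-1,[0,0,0],0],
  ],
)

```text
t: 9.12
ee_pos: [0.5816, -0.1834, 0.0597]
tcp_rot: [0.635, 0.773, 0.0, 0.0]
ft_force: [0.1, -0.2, -0.9]
width: 0.0135
```

```bash
python3 -c "
from h import *
st()"
```

```text
t 9.12 tcp [ 0.5816 -0.1834  0.0597] jaw 11.17 tilt [ 0.001 -0.   ] w 0.0135 F [ 0.1 -0.2 -0.9] T [-0.04 -0.05  0.01] q [ 0.68  0.67 -0.58  1.76  0.47  0.85  0.08]
```

Emit:
jog_arm(
  series=[
    [-1,[0,0,-0.15],0],
    [-1,[0,0,-0.15],0],
    [-1,[0,0,0],0],
  ],
)

```text
t: 9.5
ee_pos: [0.5814, -0.1835, 0.0564]
tcp_rot: [0.635, 0.773, 0.0, 0.0]
ft_force: [1.4, 0.1, -1.3]
width: 0.0132
```

```bash
python3 -c "
from h import *
st()"
```

```text
t 9.5 tcp [ 0.5814 -0.1835  0.0564] jaw 11.17 tilt [ 0. -0.] w 0.0132 F [ 1.4  0.1 -1.3] T [-0.08 -0.13  0.03] q [ 0.68  0.68 -0.58  1.76  0.47  0.85  0.08]
```

Emit:
jog_arm(
  series=[
    [-1,[0,0,-0.1],0],
    [-1,[0,0,0],0],
  ],
)

```text
t: 9.75
ee_pos: [0.5816, -0.1836, 0.0563]
tcp_rot: [0.635, 0.773, -0.0, 0.0]
ft_force: [-6.0, 0.6, 15.8]
width: 0.013
```

```bash
python3 -c "
from h import *
st()"
```

```text
t 9.75 tcp [ 0.5816 -0.1836  0.0563] jaw 11.17 tilt [ 0.    -0.001] w 0.013 F [-6.   0.6 15.8] T [ 0.25  1.4  -0.01] q [ 0.68  0.68 -0.58  1.76  0.47  0.85  0.08]
```

On the bench. Releasing, then rising.

Emit:
jog_arm(
  series=[
    [-1,[0,0,0.06],0],
    [0.0,[0,0,0],0],
    [0.0,[0,0,0],0],
    [0.2,[0,0,0],0],
    [0.2,[0,0,0],0],
    [0.2,[0,0,0.5],0],
    [0.2,[0,0,2],0],
    [0.2,[0,0,3],0],
    [0.2,[0,0,3],0],
    [0.2,[0,0,3],0],
    [0.2,[0,0,0.5],0],
  ],
)

```text
t: 11.12
ee_pos: [0.5823, -0.1835, 0.1793]
tcp_rot: [0.635, 0.773, 0.001, 0.002]
ft_force: [-0.1, -0.1, -0.9]
width: 0.0513
```

Run:
```python
from h import *
st(); c=camera('scene'); 
u,v=330,200
cv2.imwrite('pics/s4.png',cv2.resize(c['color'][v-70:v+100,u-100:u+100],None,fx=4,fy=3.5,interpolation=cv2.INTER_CUBIC))
```

```text
t 11.12 tcp [ 0.5823 -0.1835  0.1793] jaw 11.18 tilt [ 0.004 -0.002] w 0.0513 F [-0.1 -0.1 -0.9] T [-0.02 -0.   -0.02] q [ 0.74  0.52 -0.66  1.69  0.36  1.05  0.16]
```

View pics/s4.png

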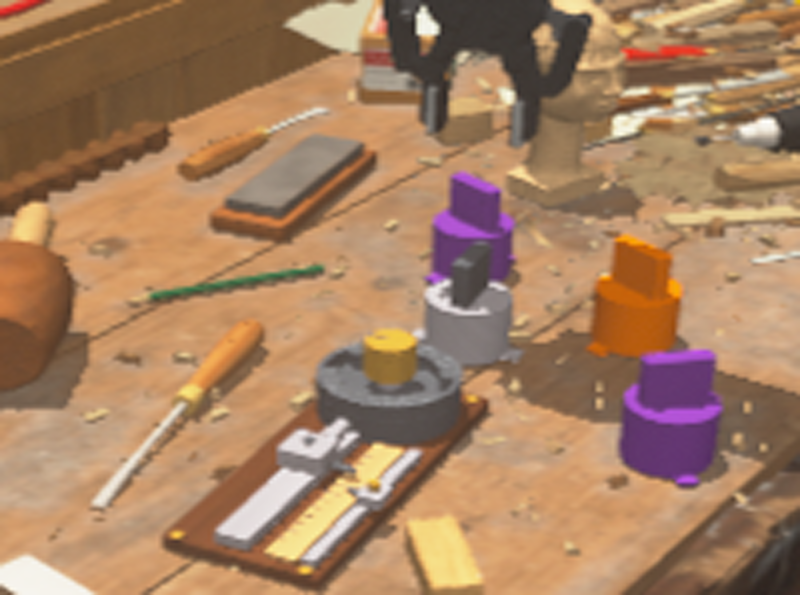

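The cap stands upright at crop (468,320). Next I'll measure the pointer and index tips in the top view and see what the wrist camera shows.

Run:
```python
from h import *
c=camera('top'); 
cv2.imwrite('pics/t2.png',cv2.resize(c['color'][205:275,275:385],None,fx=7,fy=7,interpolation=cv2.INTER_CUBIC))
w=camera('wrist'); cv2.imwrite('pics/w2.png',w['color']); print(np.round(w['mount'],3), w['mtx'])
```

```text
[[ 0.    -0.956 -0.294  0.076]
 [ 1.     0.    -0.    -0.   ]
 [ 0.    -0.294  0.956 -0.142]
 [ 0.     0.     0.     1.   ]] [[368.67639943   0.         318.60028746]
 [  0.         368.67639943 238.71424898]
 [  0.           0.           1.        ]]
```

View pics/t2.png

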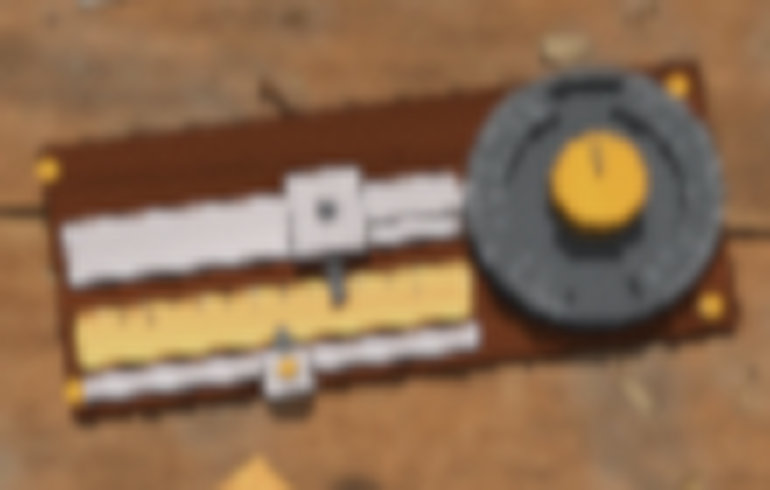

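View pics/w2.png

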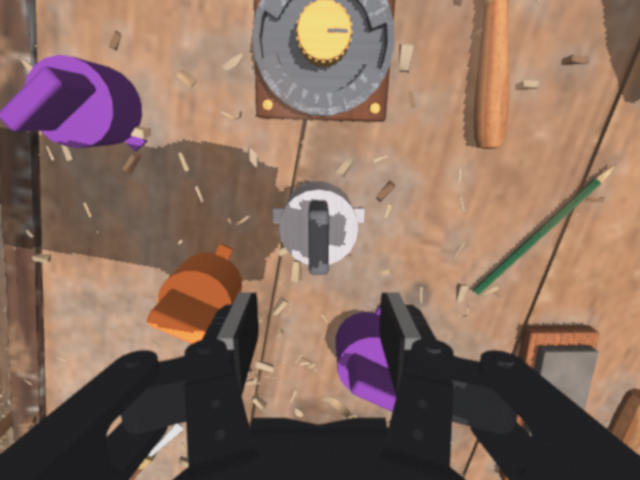

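The wrist camera looks to the gauge's +y side when the jaws lie along the gauge's x, so from over the knob it can see the tips. Moving there.

Emit:
jog_arm(
  series=[
    [0.2,[-0.4,2.6,0],0],
    [0.2,[-0.5,3,0],0],
    [0.2,[-0.5,3,0],0],
    [0.2,[-0.5,2.8,0],-0.03],
    [0.2,[-0.3,1.4,-2],0],
    [0.2,[0,0,-3],0],
    [0.2,[0,0,-1],0],
    [0.2,[0,0,0],0],
  ],
)

```text
t: 12.28
ee_pos: [0.559, -0.0554, 0.1155]
tcp_rot: [0.646, 0.763, -0.0, -0.001]
ft_force: [-0.1, -0.1, -0.0]
width: 0.0512
```

```bash
cat >> h.py <<'E'
def wcam():
    from scipy.spatial.transform import Rotation as R
    o=bot.get_obs(); c=camera('wrist')
    T=np.eye(4); T[:3,:3]=R.from_quat(o['tcp_rot']).as_matrix(); T[:3,3]=o['ee_pos']
    W=T@c['mount']; c['R']=W[:3,:3].T; c['t']=-W[:3,:3].T@W[:3,3]; return c
E
python3 - <<'E'
from h import *
import pickle
st(); w=wcam(); pickle.dump(w,open('w3.pkl','wb')); cv2.imwrite('pics/w3.png',w['color'])
c=pickle.load(open('top.pkl','rb'))
a=ray_z(c,323.1,248.1,.0245); b=ray_z(c,315.4,252.1,.0245); y=np.array([-np.sin(.162),np.cos(.162),0])
print(a,b,(b-a)@y, proj(w,a),proj(w,b))
E
```

```text
t 12.28 tcp [ 0.559  -0.0554  0.1155] jaw 9.45 tilt [-0.001  0.   ] w 0.0512 F [-0.1 -0.1 -0. ] T [0.03 0.07 0.04] q [ 0.56  0.53 -0.66  1.85  0.41  0.9  -0.13]
[0.51925425 0.03536741 0.0245    ] [0.50832357 0.05481184 0.0245    ] 0.02095286798372711 [278.55627747  89.85484438] [264.1413743   50.50294824]
```

View pics/w3.png

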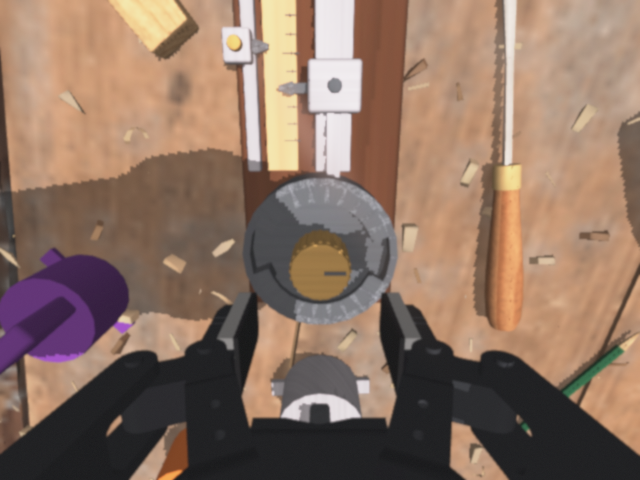

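Run:
```python
from h import *
import pickle
w=pickle.load(open('w3.pkl','rb'))
print('knob proj',proj(w,[.5604,-.0554,.074]),'z at knob',world(w,320,260),world(w,330,85),world(w,345,85))
im=cv2.resize(w['color'][25:115,215:345],None,fx=6,fy=6,interpolation=cv2.INTER_CUBIC); cv2.imwrite('pics/w3c.png',im)
# gauge dir from wrist base edges: brown strip right edge
for v in (60,150): 
    print(v,ray_z(w,405-0.1*(v-0),v,.012))
```

```text
knob proj [322.30337011 273.80338764] z at knob [ 0.5579228 -0.0481045  0.0731982] [0.54852905 0.04132132 0.04075778] [0.55677724 0.04303845 0.03726596]
60 [0.58771933 0.06495205 0.012     ]
150 [0.59405842 0.01204438 0.012     ]
```

View pics/w3c.png

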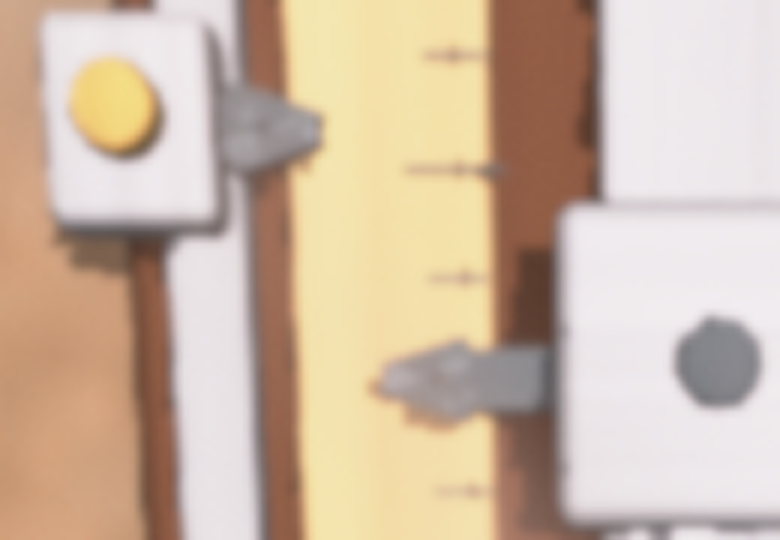

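Run:
```python
from h import *
import pickle
w=pickle.load(open('w3.pkl','rb'))
y=np.array([-np.sin(.162),np.cos(.162),0]); x=np.array([np.cos(.162),np.sin(.162),0])
f=lambda cu,cv:ray_z(w,215+(cu-.0)/6,25+cv/6,.0245)
a,a2,b=f(372,388),f(372,381),f(322,130)
print(a,b,(b-a)@y,(b-a2)@y,(b-a)@x)
```

```text
[0.51833574 0.03531921 0.0245    ] [0.51063289 0.0572042  0.0245    ] 0.022840845119076286 0.022201581142606838 -0.004072112682122439
```

Run:
```python
from h import *
import pickle
c=pickle.load(open('top.pkl','rb'))
print(ray_z(c,275+600/7,205+180/7,.074))
```

```text
[ 0.55801278 -0.0571214   0.074     ]
```

Emit:
jog_arm(
  series=[
    [0.2,[0.14,0,0],0.18],
    [0.2,[0,0,0],0.18],
    [0.2,[0,0,0],0.18],
    [0.2,[0,0,0],0.18],
    [0.2,[0,0,0],0.18],
    [0.2,[0,0,0],0.18],
    [0.2,[0,0,0],0.18],
    [0.2,[0,0,0],0.18],
    [0.2,[0,0,0],0.18],
    [0.2,[0,0,0],0.18],
    [0.2,[0,0,0],0.18],
    [0.2,[0,0,0],0],
  ],
)

```text
t: 13.82
ee_pos: [0.561, -0.0559, 0.1165]
tcp_rot: [-0.282, 0.959, -0.0, 0.0]
ft_force: [-0.1, 0.0, -0.1]
width: 0.0511
```

```bash
python3 -c "
from h import *
st()"
```

```text
t 13.82 tcp [ 0.561  -0.0559  0.1165] jaw 122.8 tilt [0.001 0.   ] w 0.0511 F [-0.1  0.  -0.1] T [-0.04 -0.02 -0.  ] q [ 0.84  0.72 -1.09  1.84  0.74  1.05  1.59]
```

Emit:
jog_arm(
  series=[
    [0.2,[-0.05,0.05,-2],0],
    [0.2,[0,0,-2],0],
    [0.2,[0,0,-1.5],0],
    [0.2,[0,0,-0.8],0],
    [0.2,[0,0,0],0],
  ],
)

```text
t: 14.45
ee_pos: [0.56, -0.0547, 0.0524]
tcp_rot: [-0.283, 0.959, 0.0, -0.0]
ft_force: [-1.4, -0.2, 0.3]
width: 0.0514
```

```bash
python3 -c "
from h import *
st()"
```

```text
t 14.45 tcp [ 0.56   -0.0547  0.0524] jaw 122.9 tilt [-0.001  0.   ] w 0.0514 F [-1.4 -0.2  0.3] T [-0.01 -0.01 -0.  ] q [ 0.78  0.8  -1.01  1.87  0.83  0.96  1.53]
```

Emit:
jog_arm(
  series=[
    [-1,[0.03,-0.05,0],0],
    [-1,[0,0,0],0],
    [-1,[0,0,0],0],
    [-1,[0,0,0],0],
    [-1,[0,0,0],0],
  ],
  force=30,
)

```text
t: 15.08
ee_pos: [0.5609, -0.0555, 0.0535]
tcp_rot: [-0.283, 0.959, -0.0, 0.0]
ft_force: [-1.1, 0.1, 6.8]
width: 0.0318
```

```bash
python3 -c "
from h import *
st()"
```

```text
t 15.07 tcp [ 0.5609 -0.0555  0.0535] jaw 122.89 tilt [ 0.001 -0.   ] w 0.0318 F [-1.1  0.1  6.8] T [-0.1   0.13 -0.06] q [ 0.78  0.8  -1.01  1.87  0.83  0.96  1.53]
```

Emit:
jog_arm(
  series=[
    [-1,[0,0,0],-0.1],
    [-1,[0,0,0],-0.1],
    [-1,[0,0,0],-0.1],
    [-1,[0,0,0],-0.1],
    [-1,[0,0,0],-0.1],
    [-1,[0,0,0],-0.1],
    [-1,[0,0,0],0],
  ],
)

```text
t: 15.95
ee_pos: [0.5611, -0.0561, 0.0535]
tcp_rot: [0.013, 1.0, -0.001, 0.001]
ft_force: [0.4, -4.6, 7.0]
width: 0.032
```

Run:
```python
from h import *
st(); c=camera('top'); 
cv2.imwrite('pics/t4.png',cv2.resize(c['color'][205:275,275:385],None,fx=7,fy=7,interpolation=cv2.INTER_CUBIC))
```

```text
t 15.95 tcp [ 0.5611 -0.0561  0.0535] jaw 88.51 tilt [ 0.001 -0.001] w 0.032 F [ 0.4 -4.6  7. ] T [-1.13 -0.28 -0.03] q [ 0.71  0.73 -0.89  1.87  0.73  0.9   1.01]
```

View pics/t4.png

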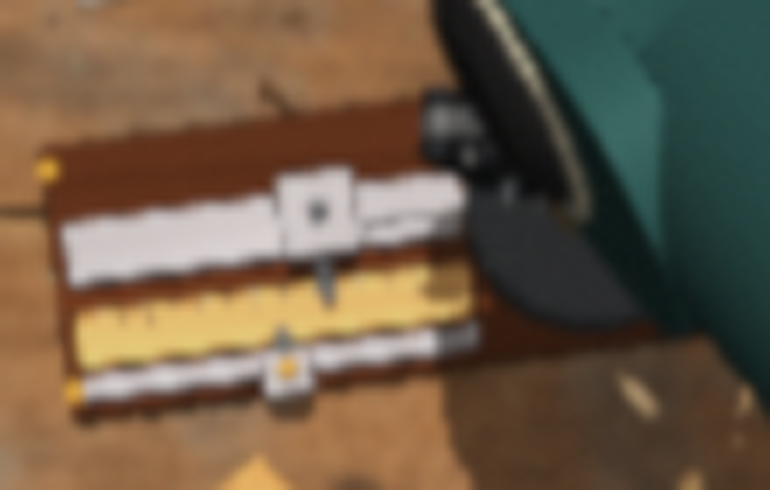

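The pointer moves the right way, its tip now at crop (327,302) and before at (337,302). Turning on.

Emit:
jog_arm(
  series=[
    [-1,[0,-0.05,0],-0.15],
    [-1,[0,0,0],-0.15],
    [-1,[0,0,0],-0.15],
    [-1,[0,0,0],-0.15],
    [-1,[0,0,0],-0.15],
    [-1,[0,0,0],-0.15],
    [-1,[0,0,0],-0.15],
    [-1,[0,0,0],-0.15],
    [-1,[0,0,0],-0.15],
    [-1,[0,0,0],0],
  ],
)

```text
t: 17.25
ee_pos: [0.5602, -0.0573, 0.0533]
tcp_rot: [0.635, 0.772, -0.001, 0.0]
ft_force: [-6.7, -9.4, 15.0]
width: 0.032
```

Run:
```python
from h import *
import pickle
st(); w=wcam(); pickle.dump(w,open('w5.pkl','wb')); cv2.imwrite('pics/w5.png',w['color'])
```

```text
t 17.25 tcp [ 0.5602 -0.0573  0.0533] jaw 11.13 tilt [-0.001 -0.002] w 0.032 F [-6.7 -9.4 15. ] T [-1.9   1.44 -0.14] q [ 0.5   0.62 -0.59  1.88  0.47  0.79 -0.15]
```

View pics/w5.png

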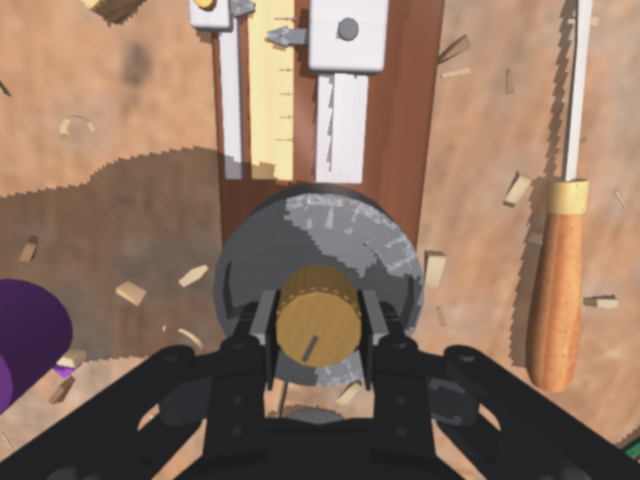

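```bash
cat > m.py <<'E'
from h import *
import pickle,sys
w=pickle.load(open(sys.argv[1],'rb')); u0,v0=map(int,sys.argv[2].split(','))
y=np.array([-np.sin(.162),np.cos(.162),0]); x=np.array([np.cos(.162),np.sin(.162),0])
P=[ray_z(w,u0+float(a.split(',')[0])/7,v0+float(a.split(',')[1])/7,.0245) for a in sys.argv[3:]]
print(P,'dy',(P[1]-P[0])@y,'dx',(P[1]-P[0])@x)
E
python3 -c "
from h import *
import pickle
w=pickle.load(open('w5.pkl','rb'));cv2.imwrite('pics/w5c.png',cv2.resize(w['color'][0:70,215:325],None,fx=7,fy=7,interpolation=cv2.INTER_CUBIC))"
```

```text
(no output)
```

View pics/w5c.png

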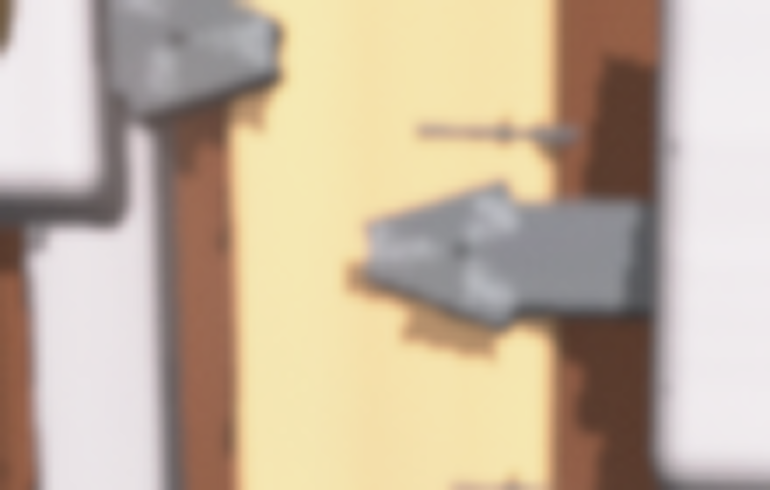

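Emit:
jog_arm(
  series=[
    [0.2,[0,0,0],0],
    [0.2,[0,0,0],0],
    [0.2,[0,0,0],0],
    [0.2,[0,0,0],0],
  ],
)

```text
t: 17.8
ee_pos: [0.5605, -0.0558, 0.0528]
tcp_rot: [0.635, 0.773, -0.0, -0.0]
ft_force: [0.3, -0.2, -0.0]
width: 0.0515
```

```bash
python3 m.py w5.pkl 215,0 370,262 275,57;python3 -c "
from h import *
st()"
```

```text
[array([0.51747419, 0.04737249, 0.0245    ]), array([0.51041787, 0.0568641 , 0.0245    ])] dy 0.01050546192724169 dx -0.005433006552697807
t 17.8 tcp [ 0.5605 -0.0558  0.0528] jaw 11.2 tilt [-0.  0.] w 0.0515 F [ 0.3 -0.2 -0. ] T [ 0.05  0.03 -0.01] q [ 0.5   0.62 -0.59  1.88  0.47  0.79 -0.15]
```

In the crop the pointer tip is at (370,252) and the index tip at (278,52). About 10.3 mm remain, which is 1.72 rad. I'll turn back open-handed, grip again and turn, so the stroke ends with this same camera view.

Emit:
jog_arm(
  series=[
    [0.2,[0,0,0],0.17],
    [0.2,[0,0,0],0.17],
    [0.2,[0,0,0],0.17],
    [0.2,[0,0,0],0.17],
    [0.2,[0,0,0],0.17],
    [0.2,[0,0,0],0.17],
    [0.2,[0,0,0],0.17],
    [0.2,[0,0,0],0.17],
    [0.2,[0,0,0],0.17],
    [0.2,[0,0,0],0.17],
    [0.2,[0,0,0],0],
  ],
)

```text
t: 19.18
ee_pos: [0.5604, -0.056, 0.0526]
tcp_rot: [-0.161, 0.987, 0.0, -0.0]
ft_force: [-0.5, 0.5, -0.4]
width: 0.0514
```

```bash
python3 -c "
from h import *
st()"
```

```text
t 19.18 tcp [ 0.5604 -0.056   0.0526] jaw 108.52 tilt [-0.     0.001] w 0.0514 F [-0.5  0.5 -0.4] T [-0.01 -0.    0.06] q [ 0.76  0.77 -0.96  1.87  0.79  0.93  1.31]
```

Emit:
jog_arm(
  series=[
    [-1,[0,0,0],0],
    [-1,[0,0,0],0],
    [-1,[0,0,0],0],
    [-1,[0,0,0],0],
    [-1,[0,0,0],0],
  ],
  force=25,
)

```text
t: 19.8
ee_pos: [0.5605, -0.0559, 0.053]
tcp_rot: [-0.161, 0.987, -0.0, 0.0]
ft_force: [-2.1, -1.1, 3.9]
width: 0.0321
```

```bash
python3 -c "
from h import *
st()"
```

```text
t 19.8 tcp [ 0.5605 -0.0559  0.053 ] jaw 108.56 tilt [ 0. -0.] w 0.0321 F [-2.1 -1.1  3.9] T [-0.19  0.34 -0.03] q [ 0.76  0.77 -0.96  1.87  0.79  0.93  1.31]
```

Emit:
jog_arm(
  series=[
    [-1,[0,0,0],-0.16],
    [-1,[0,0,0],-0.16],
    [-1,[0,0,0],-0.16],
    [-1,[0,0,0],-0.16],
    [-1,[0,0,0],-0.16],
    [-1,[0,0,0],-0.16],
    [-1,[0,0,0],-0.16],
    [-1,[0,0,0],-0.16],
    [-1,[0,0,0],-0.16],
    [-1,[0,0,0],-0.1],
    [-1,[0,0,0],0],
  ],
)

```text
t: 21.18
ee_pos: [0.5601, -0.0567, 0.0529]
tcp_rot: [0.572, 0.82, -0.001, 0.0]
ft_force: [-3.8, -6.7, 5.8]
width: 0.0321
```

Run:
```python
from h import *
import pickle
st(); w=wcam(); pickle.dump(w,open('w6.pkl','wb')); 
cv2.imwrite('pics/w6c.png',cv2.resize(w['color'][0:70,215:325],None,fx=7,fy=7,interpolation=cv2.INTER_CUBIC))
```

```text
t 21.18 tcp [ 0.5601 -0.0567  0.0529] jaw 20.21 tilt [-0.001 -0.002] w 0.0321 F [-3.8 -6.7  5.8] T [-1.16  0.9  -0.04] q [ 0.53  0.63 -0.63  1.88  0.51  0.8  -0.02]
```

View pics/w6c.png

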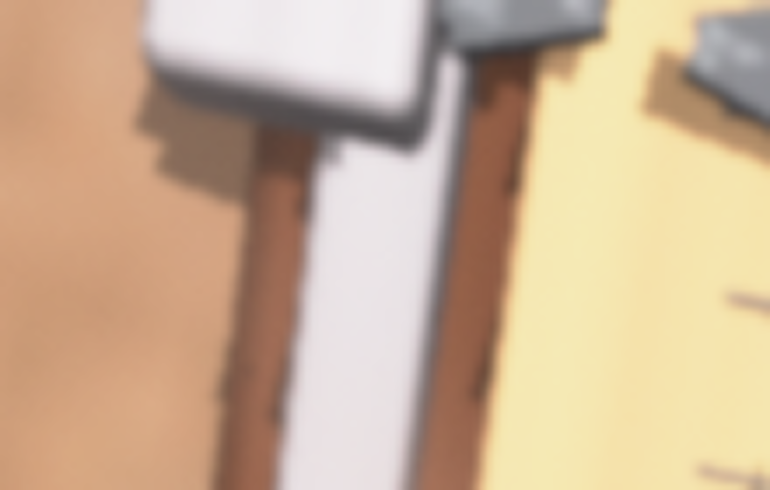

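The tips are nearly opposite, at crop (600,8) and (695,45) in a view rotated by 11°. I'll release and rise to get a square view before the fine adjustment.

Emit:
jog_arm(
  series=[
    [0.2,[0,0,0],0],
    [0.2,[0,0,0],0],
    [0.2,[0,0,0],0],
    [0.2,[0,0,0],0],
    [0.2,[0,0,1.5],0],
    [0.2,[0,0,3],-0.1],
    [0.2,[0,0,3],-0.09],
    [0.2,[0,0,0],0],
  ],
)

```text
t: 22.22
ee_pos: [0.5618, -0.0559, 0.1308]
tcp_rot: [0.647, 0.763, 0.001, 0.002]
ft_force: [-0.1, -0.8, -0.1]
width: 0.051
```

Run:
```python
from h import *
import pickle
st(); w=wcam(); pickle.dump(w,open('w7.pkl','wb')); 
cv2.imwrite('pics/w7c.png',cv2.resize(w['color'][20:90,225:335],None,fx=7,fy=7,interpolation=cv2.INTER_CUBIC))
```

```text
t 22.23 tcp [ 0.5618 -0.0559  0.1308] jaw 9.41 tilt [ 0.004 -0.001] w 0.051 F [-0.1 -0.8 -0.1] T [-0.01 -0.01 -0.03] q [ 0.56  0.51 -0.66  1.84  0.39  0.92 -0.11]
```

View pics/w7c.png

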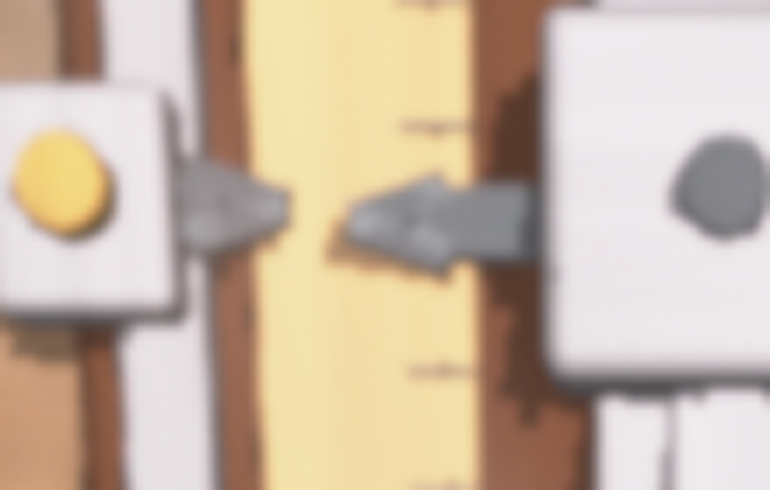

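```bash
python3 m.py w7.pkl 225,20 348,221 288,206; python3 -c "
from h import *
st()"
```

```text
[array([0.51579607, 0.05702938, 0.0245    ]), array([0.51049792, 0.05734433, 0.0245    ])] dy 0.0011653760878296887 dx -0.005177976369886826
t 22.27 tcp [ 0.5611 -0.056   0.1294] jaw 9.49 tilt [ 0.002 -0.001] w 0.051 F [-0.6 -0.2  0.2] T [-0.01  0.04  0.03] q [ 0.56  0.51 -0.66  1.84  0.39  0.92 -0.11]
```

About 1.2 mm remain, which is 0.19 rad clockwise. Gripping again for the last turn.

Emit:
jog_arm(
  series=[
    [0.2,[-0.06,0,-2],0],
    [0.2,[0,0,-2.4],0],
    [0.2,[0,0,-2],0],
    [0.2,[0,0,-1.2],0],
    [0.2,[0,0,0],0],
    [-1,[0,0,0],0],
    [-1,[0,0,0],0],
    [-1,[0,0,0],0],
    [-1,[0,0,0],0],
    [-1,[0,0,0],0],
  ],
  force=25,
)

```text
t: 23.52
ee_pos: [0.5599, -0.0559, 0.0526]
tcp_rot: [0.646, 0.763, -0.0, 0.0]
ft_force: [-5.5, 0.6, 7.4]
width: 0.0321
```

```bash
python3 -c "
from h import *
st()"
```

```text
t 23.52 tcp [ 0.5599 -0.0559  0.0526] jaw 9.45 tilt [ 0. -0.] w 0.0321 F [-5.5  0.6  7.4] T [ 0.08  1.23 -0.  ] q [ 0.5   0.62 -0.59  1.88  0.48  0.78 -0.18]
```

Emit:
jog_arm(
  series=[
    [-1,[0,0,0],-0.07],
    [-1,[0,0,0],-0.06],
    [-1,[0,0,0],-0.06],
    [-1,[0,0,0],0],
    [0.2,[0,0,0],0],
    [0.2,[0,0,0],0],
    [0.2,[0,0,0],0],
    [0.2,[0,0,0],0],
    [0.2,[0,0,1.5],0],
    [0.2,[0,0,3],0.1],
    [0.2,[0,0,3],0.09],
    [0.2,[0,0,0],0],
  ],
)

```text
t: 25.02
ee_pos: [0.5612, -0.056, 0.1297]
tcp_rot: [0.646, 0.763, 0.001, 0.002]
ft_force: [-0.4, -0.3, 0.4]
width: 0.0511
```

Run:
```python
from h import *
import pickle
st(); w=wcam(); pickle.dump(w,open('w8.pkl','wb')); 
cv2.imwrite('pics/w8c.png',cv2.resize(w['color'][20:90,225:335],None,fx=7,fy=7,interpolation=cv2.INTER_CUBIC))
```

```text
t 25.02 tcp [ 0.5612 -0.056   0.1297] jaw 9.5 tilt [ 0.004 -0.001] w 0.0511 F [-0.4 -0.3  0.4] T [-0.01 -0.    0.01] q [ 0.56  0.51 -0.66  1.84  0.39  0.92 -0.11]
```

View pics/w8c.png

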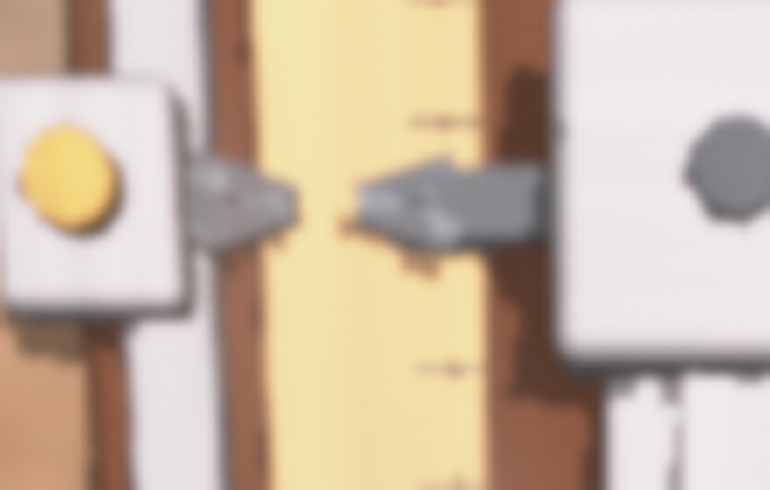

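The tips are at crop (298,203) and (358,203), level within about 0.2 mm. I'll rise and check once more from the top and scene cameras.

Emit:
jog_arm(
  series=[
    [0.2,[0,0,3],0],
    [0.2,[0,0,3],0],
    [0.2,[0,0,2],0],
    [0.2,[0,0,0],0],
    [0.2,[0,0,0],0],
  ],
)

```text
t: 25.7
ee_pos: [0.5594, -0.0561, 0.2059]
tcp_rot: [0.647, 0.763, -0.0, -0.001]
ft_force: [0.1, -0.5, -0.4]
width: 0.0513
```

```bash
python3 m.py w8.pkl 225,20 358,203 298,204
python3 - <<'E'
from h import *
st(); c=camera('top'); s=camera('scene')
a=cv2.resize(c['color'][215:265,275:345],(560,400),interpolation=cv2.INTER_CUBIC)
b=cv2.resize(s['color'][170:300,260:430],(240*2,367),interpolation=cv2.INTER_CUBIC)
cv2.imwrite('pics/t9.png',a); cv2.imwrite('pics/s9.png',b)
# cap position, flatness from wrist
w=wcam(); d=w['depth']; vs,us=np.where(d>0)
P=(np.c_[us,vs,np.ones(len(us))]@np.linalg.inv(w['mtx']).T)*d[vs,us][:,None]; P=(P-w['t'])@w['R']
m=(np.hypot(P[:,0]-.5815,P[:,1]+.1835)<.05)&(P[:,2]>.043)&(P[:,2]<.054)
print(m.sum(),P[m].mean(0) if m.any() else None, np.ptp(P[m][:,2]) if m.any() else None)
E
```

```text
[array([0.51572789, 0.05818819, 0.0245    ]), array([0.510617  , 0.05725035, 0.0245    ])] dy -0.00010121528490782258 dx -0.0051952399083596236
t 25.7 tcp [ 0.5594 -0.0561  0.2059] jaw 9.43 tilt [-0.001  0.   ] w 0.0513 F [ 0.1 -0.5 -0.4] T [-0.01 -0.01 -0.04] q [ 0.6   0.41 -0.7   1.78  0.3   1.06 -0.05]
2203 [ 0.58012092 -0.1787549   0.04760523] 0.010943638751879758
```

View pics/t9.png

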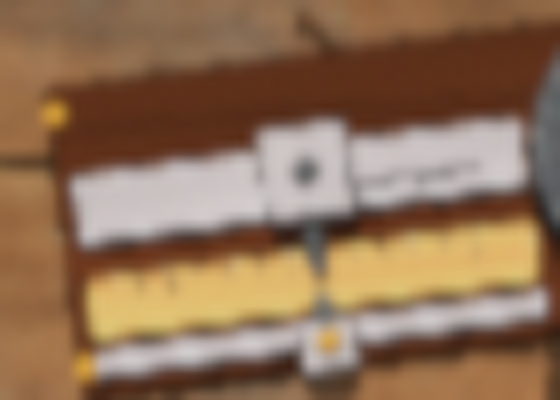

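View pics/s9.png

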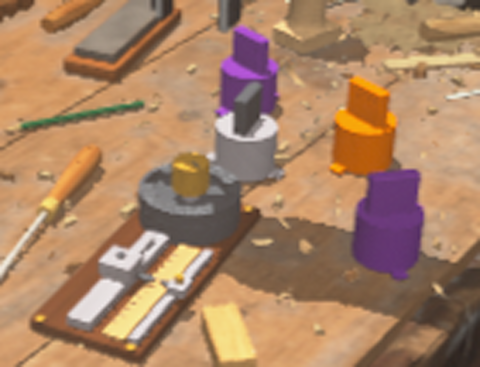

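The top view shows the tips opposite each other, at (318,270) and (322,297) along the gauge's x direction. The cap stands upright at scene crop (246,145), top at z about 48 mm, about 125 mm from the knob. The arm touches nothing, so I'm handing in.

```bash
python3 -c "
from h import *
st(); print(job.close_job())"
```

```text
t 25.85 tcp [ 0.5595 -0.0559  0.206 ] jaw 9.45 tilt [-0.001  0.   ] w 0.0514 F [-0.1 -0.7 -0.2] T [0.01 0.04 0.06] q [ 0.6   0.42 -0.7   1.78  0.3   1.06 -0.05]
the job is handed in; nothing more can be done
None
```

The job is handed in at 25.9 s of the 72 s allowed; no verdict was reported.

**What I did:** I turned the cap anticlockwise to its stop, lifted it off and stood it on the bench about 125–130 mm from the knob axis. I then turned the knob clockwise in three grips, measured the remaining gap, and let go and rose clear.

**Last checks:**
- **Pointer:** the wrist camera put the tips level to about 0.1 mm along the gauge, and the top view agreed.
- **Cap:** it stands upright, with its top at about 48 mm.
- **Robot:** wrist force was about zero, and the hand was clear of everything.

**Disagreements:**
- The sideways gap between the tips measured about 5 mm where 3 mm was stated. This is across the gauge, so it hardly affects the setting.
- The top camera first gave the starting offset as 21 mm, against 22.4 mm from the wrist camera. I went by the wrist camera.
- The cap's stop came about 4° past the gauge's measured yaw, within the 0.1 rad allowed.

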